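# Stack the second drying frame over a wet printing block

### The arm

A 6-joint arm with a two-finger parallel gripper is mounted at the origin on the work surface. World frame = base frame: x ahead of the robot, y to its left, z up, the work surface at z = 0. Lengths are in m, angles in rad, forces in N, time in s.
With the tool pointing down it reaches from about 0.3 to 0.875 m from the base axis. Payload 6.4 kg.
Tool frame: the origin (TCP) lies midway between the tips of the shut fingers; the grasp point (between the pads) lies 19 mm behind it; x points along the fingers, y is the direction in which the jaws open and shut, and the axes are right-handed (so a half turn about x gives the same grasp; the last joint's range is limited). The gripper opens to 85 mm and grips with 20 to 120 N. Pads are 22 mm wide; open, the fingers measure 114 mm over their backs; the gripper's body (76 mm by 85 mm) begins 54 mm behind the grasp point. The pads swing forward as they close: fully open they stand 13 mm farther back than shut.
Start: joints at [-1.356, 0.181, 1.607, -0, 1.354, -0.206], TCP at [0.235, -0.525, 0.231] pointing down, gripper open.
Joint ranges: [-2.99, 2.99], [-0.89, 2.07], [0.3, 2.58], [-1.14, 4.28], [0, 2.63], [-3.12, 3.12]. Speed limits (rad/s): [2.57, 2.57, 3.01, 3.14, 3.14, 3.14].

### API

Orientations are given as a unit quaternion [w, x, y, z].
In Python, from bench import ctrl gives the robot as it stands.
- The arm moves only by the tool step_arm, never from a script. Its argument "motion" is a list of rows, each a list of 7 numbers: the shift along the tool's x, y, z in mm, then the turn, a rotation vector about the tool's x, y, z in degrees, then the closure in counts, from 0 (fully open) to 255 (shut). In form: [[tx, ty, tz, rx, ry, rz, hand], ...]. A call has 1 to 10 rows; each row is the pose to reach, as a shift and turn from the pose commanded when the call began, along the tool's axes at that moment; what a row does not reach only later rows make up. A row lasts 1/8 s, in which the tool goes at most 62.5 mm and 10.7 degrees, less where a joint would pass 70% of its speed; a pose out of reach is approached as far as the arm can. A call with a gripper value outside its range is refused whole. The fingers move at their own pace and stop on an object; the grip force is fixed at half the most. Time passes only in rows, so rows that repeat a pose let the fingers close. It gives the time, the measured TCP pose, the force and the opening at its end, in the units of the state.
- ctrl.get_obs(): the state, without advancing time (a new reading comes with each control period).
- ctrl.camera(name): name is "scene" or "top"; returns (picture, depth): 400x640x3 uint8, red, green, blue; 400x640 float32, m along the optical axis (not along the pixel's ray), 0 where there is no reading.
- ctrl.camera_info(name): a dict with "fx", "fy", "cx", "cy" (pixels), "T" (4x4, takes a point from camera to world coordinates). Camera axes: x right, y down, z forward; pixel columns grow to the right and rows downward; lengths in m; the calibration is good to about 2 mm. A picture is of the moment at which its call begins. camera_info takes no time and is no camera call.
- ctrl.hand_in(): hands the job in, once; it reports no verdict.
The state is a dict: "time_s": time; "q": joint angles; "dq": joint speeds; "joint_efforts": joint torques, N m; "eef_pos": TCP position; "eef_rot": TCP orientation; "wrist_force": force on the tool from outside, world axes, zero at the start; "torque": the same for the moment, N m; "opening": opening from 0.0 (shut) to 1.0 (fully open).
Only numpy, scipy, OpenCV 4.12 (cv2) and the standard library are available. Lean on these libraries where they do the work, as an engineer would, in place of code of your own. Each camera call takes 0.05 s, during which the arm holds its last target. There are 200 camera calls.

### The job

Lay the wet printing block flat, inked side up, on the middle of the drying rack's base, then lift the second frame off the sloping drawing board, level it and stack it on the base so that all four legs stand fully home in the corner cups. Set both down rather than dropping them, never let the frame touch the wet block, do not shove the base along the table, and leave everything else as it stands.

Things in the scene. Friction and masses are not known exactly. Their poses are not given: they have to be found in the camera images.
- rack_base: Base of a blue steel stacking drying rack, loose, 1.3 kg, on the table on one side (left or right), the drawing board being on the other. Origin: centre of its underside, z up. Four round legs 15 mm thick at x = +-100, y = +-80 mm, an open deck (top 60 mm up), a steel cup on each leg's top (rims 88 mm up) and a drip pan 15 mm above the table.
- base_deck (a point): Middle of the base's deck, on its top, 60 mm above the base's origin (same axes). The deck: 10 mm square rails between the legs; along y through the middle a flat bar on edge, 10 mm thick in x, 22 mm deep, top flush with the deck; 4 mm rods along y at x = +-45 and +-72 mm. The block lies on bar and rods.
- base_cup (a point): Centre of the floor of one of the base's four cups, at (100, 80, 64) mm in the base's axes; the others are at (+-100, +-80, 64). Square sheet steel: 20 x 20 mm inside, straight walls rising 16 mm above the floor, then a flared mouth, about 29 mm wide at its rim 24 mm above the floor.
- upper_frame: Second frame of the rack, blue, loose, about 0.55 kg, balanced about its middle. Rests on the drawing board, so tilted 30 degrees: upper side facing up and towards the robot, +x uphill. Origin: centre of the plane of its feet; z along the legs, up. Stacked home, its origin is 64 mm above the base's and its axes are parallel to the base's (either way round). Deck top at z = 90 mm, cups on its leg tops to z = 118 mm.
- frame_foot (a point): Underside centre of one of the second frame's four feet, at (100, 80, 0) mm in the frame's axes; the others are at (+-100, +-80, 0). Round legs 15 mm thick, the foot ends tapered to 9 mm over the last 7 mm. Home, each foot stands on a cup floor.
- frame_grip (a point): Middle of the second frame's centre bar, at (0, 0, 79) mm in the frame's axes (same axes): a flat bar on edge, 10 mm thick along x, 22 mm deep along z (68 to 90 mm), running along y from side rail to side rail; nothing beside it before the 4 mm deck rods along y at x = +-45 mm, nothing below it to the board. The place to lift the frame by.
- print_block: Wooden printing block, 110 (x) x 50 (y) x 30 mm (z), loose, about 0.16 kg, black inked face with orange cuts on top (z up). Origin: centre of its underside. Starts flat on the table near the middle; hold it by its 50 mm width.
- drawing_board: Plywood table-top drawing board, fixed, 220 mm wide (y), 280 mm long, its face sloped 30 degrees: low edge at x = -100 mm (face 35 mm above the table), rising along +x to about 170 mm. A wooden ledge along the low edge stands 18 mm above the face and stops the frame's two lower feet. Origin: on the table under the board, z up.
- red_pot: White pot smeared red with two brushes in it, 75 mm across, 85 mm high (brushes to about 210 mm); origin centre of its underside. Leave alone.
- blue_tin: Steel tin with a blue band, 80 mm across, 76 mm high; origin centre of its underside. Leave alone.
- ink_jar: Yellow ink jar with a black lid, 62 mm across, 82 mm high; origin centre of its underside. Leave alone.
- brayer: Ink roller: black roller 90 mm long, 32 mm thick, on a wire fork with a wooden handle, 170 mm long overall, lying on the table; origin on the table near its middle. Leave alone.
- medium_jar: White jar with a blue lid, 60 mm across, 80 mm high, left of the frames; origin centre of its underside. Leave alone.
- ink_bottle: Green ink bottle with a white cap, 56 mm across, 130 mm high, right of the frames; origin centre of its underside. Leave alone.
Not all that is in view belongs to the job. There is more than one size of the print_block; the one meant has the size given above.

How it is judged:
On the way, in this order (a step that is already met when the one before it is completed fails the run):
1. the block lies flat on the middle of the base's deck, let go (x of print_block in the frame of rack_base between -0.035 and 0.035 m and y of print_block in the frame of rack_base between -0.035 and 0.035 m and z of print_block in the frame of rack_base between 0.055 and 0.065 m and angle between print_block's own z axis and vertical below 0.08 rad and contact force between print_block and the fingers below 0.3 N), for 0.2 s.
2. the second frame stands with all four legs home in the base's cups (horizontal distance between upper_frame and rack_base below 0.006 m and z of upper_frame in the frame of rack_base between 0.06 and 0.067 m and angle between the z axis of upper_frame and the z axis of rack_base, either way round below 0.03 rad and angle between the x axis of upper_frame and the x axis of rack_base, either way round below 0.05 rad and angle between upper_frame's own z axis and vertical below 0.05 rad), for 0.2 s.
At the end, for the whole second after the job is handed in: The block lies flat (4.5 deg), inked side up, on the base's deck within 35 mm of its middle in x and y; the frame stands with all four legs home in the cups (height -4 to +3 mm, 6 mm sideways, tilt 1.7 deg to the base, yaw 2.9 deg); both released and at rest (all of step 1 and all of step 2 and contact force between upper_frame and the fingers below 0.3 N and linear speed of each of upper_frame, print_block below 0.02 m/s); the robot touches nothing.
It fails at once if the second frame touches the wet block (contact force between upper_frame and print_block above 0.5 N).
It fails at once if the frame is dropped or flung (over 0.5 m/s while not held) (linear speed of upper_frame above 0.5 m/s and contact force between upper_frame and the fingers below 0.2 N).
It fails at once if the block is dropped or flung (over 0.5 m/s while not held) (linear speed of print_block above 0.5 m/s and contact force between print_block and the fingers below 0.2 N).
It fails at once if the base is shoved more than 25 mm (distance of rack_base from where it was at the start of the episode above 0.025 m).
It fails at once if one of the other things on the table is moved more than 30 mm or tipped (distance of any of red_pot, blue_tin, ink_jar, brayer, medium_jar, ink_bottle from where it was at the start of the episode above 0.03 m or angle between any of red_pot, blue_tin, ink_jar, brayer, medium_jar, ink_bottle's own z axis and vertical above 0.3 rad).
It also fails if it takes over 72 s, if anything falls off the work surface, if the arm or the gripper's body presses on something with over 40 N, if the wrist force passes 120 N, or if a joint passes its speed limit or range.

## Working session

There is one attempt and no reset: what is moved stays moved. The work goes in short steps, Python scripts to look and compute and a tool call to move; the robot and the scene stay as the last step left them, time stands still between calls to the robot, and variables do not carry over. Pictures are saved under pics/ and viewed, about 8 in all and at most 12, crops included, and the job is handed in when it is done.

Besides the shell and the picture viewer there is one more tool, called after "Request:" in YAML: its name, and indented under it one key for each argument. step_arm: Moves the arm, as the interface text tells. Its arguments: {"type":"object","properties":{"motion":{"type":"array","items":{"type":"array","items":{"type":"number"}}}},"required":["motion"]}

```bash
mkdir -p pics
python3 - <<'E'
from bench import ctrl
import cv2,numpy as np
for n in("scene","top"):
    p,d=ctrl.camera(n); i=ctrl.camera_info(n)
    np.savez(f"{n}0.npz",p=p,d=d,T=i["T"],k=[i["fx"],i["fy"],i["cx"],i["cy"]])
    cv2.imwrite(f"pics/{n}0.png",p[:,:,::-1]); print(n,[i[k] for k in("fx","fy","cx","cy")],np.round(i["T"],3).tolist())
print(ctrl.get_obs())
E
```

```text
scene [493.99714425143753, 493.99714425143753, 314.40475636123324, 204.74351361220505] [[0.188, 0.726, -0.662, 1.66], [0.982, -0.148, 0.117, -0.192], [-0.013, -0.672, -0.74, 1.403], [0.0, 0.0, 0.0, 1.0]]
top [501.9407505184848, 501.9407505184848, 322.9967208912276, 197.31476345362216] [[-0.029, -0.99, 0.142, 0.245], [-1.0, 0.029, 0.001, 0.015], [-0.005, -0.141, -0.99, 1.858], [0.0, 0.0, 0.0, 1.0]]
{'time_s': 0.1, 'q': array([-1.35633624e+00,  1.81475232e-01,  1.60791006e+00, -1.72681997e-05,
        1.35380840e+00, -2.06299192e-01]), 'dq': array([ 2.80304447e-04, -1.15550663e-03, -2.62021973e-03,  5.09441788e-04,
        1.08069929e-03,  5.69501233e-05]), 'joint_efforts': array([ 2.55960404e-03, -4.45876873e+01, -3.52236450e+01,  9.29452824e-06,
        4.13298549e-03,  3.59505918e-06]), 'eef_pos': array([ 0.23476314, -0.52434204,  0.23046849]), 'eef_rot': array([-0.14710117, -0.69150751, -0.14823321,  0.69152406]), 'wrist_force': array([ 0.30026138, -0.51272481, -0.63244148]), 'torque': array([-0.04266034, -0.02757956, -0.01878529]), 'opening': 0.9997359657804165}
```

View pics/scene0.png

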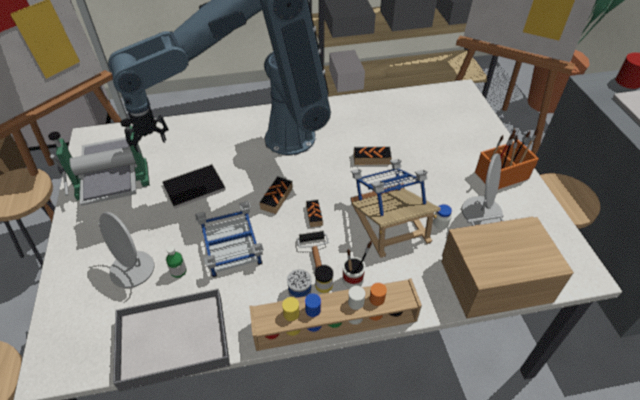

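View pics/top0.png

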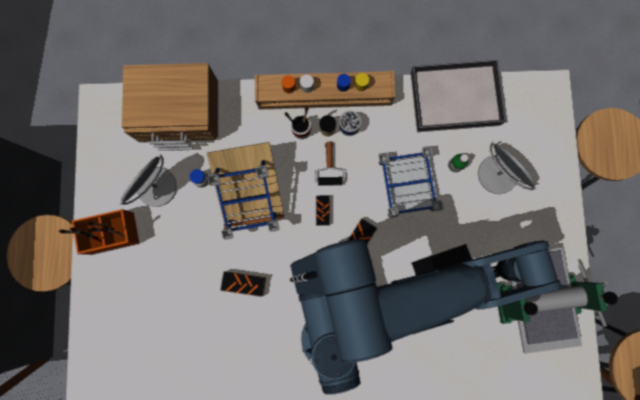

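The top picture shows the base at (410,182) and the board with the frame at (245,190). The scene picture shows three candidate blocks, at (276,194), (314,211) and (373,156). I'll measure their sizes, along with the base and frame, from colour masks and depth.

```bash
cat > h.py <<'E'
import cv2,numpy as np
def shot(n,tag):
    from bench import ctrl
    p,d=ctrl.camera(n); i=ctrl.camera_info(n)
    np.savez(f"{n}{tag}.npz",p=p,d=d,T=i["T"],k=[i["fx"],i["fy"],i["cx"],i["cy"]])
def load(f):
    z=np.load(f+".npz"); p,d,T,(fx,fy,cx,cy)=z["p"],z["d"],z["T"],z["k"]
    v,u=np.mgrid[:400,:640]
    c=np.stack([(u-cx)/fx*d,(v-cy)/fy*d,d],-1)
    return p,d,c@T[:3,:3].T+T[:3,3],cv2.cvtColor(p,cv2.COLOR_RGB2HSV)
def ray(f,u,v,z):
    q=np.load(f+".npz"); T=q["T"]; fx,fy,cx,cy=q["k"]
    r=T[:3,:3]@np.stack([(np.asarray(u)-cx)/fx,(np.asarray(v)-cy)/fy,np.ones(np.shape(u))])
    t=(z-T[2,3])/r[2]; return (T[:3,3][:,None]+t*r)[:2].T
E
python3 - <<'E'
from h import *
for f in("scene0","top0"):
    p,d,w,h=load(f)
    print(f,"blocks")
    H=w[...,2]
    m=((H>.018)&(H<.045)&(d>0)&(w[...,0]>.1)&(abs(w[...,1])<.6)&(w[...,0]<.75)&((h[...,2]<75)|((h[...,0]<18)&(h[...,1]>150)))).astype(np.uint8)
    m=cv2.morphologyEx(m,cv2.MORPH_CLOSE,np.ones((3,3)))
    n,l,s,c=cv2.connectedComponentsWithStats(m)
    for i in range(1,n):
        if s[i,4]<60: continue
        P=w[l==i]; v,u=np.nonzero((l==i))
        X=ray(f,u,v,.03).astype(np.float32)
        r=cv2.minAreaRect(X*1000)
        print(c[i].round(),s[i,4],"z",np.percentile(P[:,2],[5,50,95]).round(3),[np.round(a,1) for a in r])
    b=(h[...,0]>100)&(h[...,0]<128)&(h[...,1]>110)&(d>0)
    n,l,s,c=cv2.connectedComponentsWithStats(cv2.dilate(b.astype(np.uint8),np.ones((3,3))))
    for i in range(1,n):
        if s[i,4]<150: continue
        P=w[(l==i)&b]
        print("blue",c[i].round(),s[i],P.mean(0).round(3),P.min(0).round(3),P.max(0).round(3))
p,d,w,h=load("top0")
cv2.imwrite("pics/crop1.png",np.vstack([cv2.resize(p[135:245,190:300,::-1],(400,400),interpolation=2) ,]))
a=cv2.resize(p[130:250,195:315,::-1],(400,400),interpolation=2);b=cv2.resize(p[130:250,340:460,::-1],(400,400),interpolation=2)
cv2.imwrite("pics/crop1.png",np.hstack([a,b]))
p=load("scene0")[0]
cv2.imwrite("pics/crop2.png",cv2.resize(p[135:285,190:450,::-1],(780,450),interpolation=2))
E
```

```text
scene0 blocks
[372. 153.] 357 z [0.036 0.043 0.049] [array([191.1, 312.3]), array([150.2,  65.2]), np.float64(80.8)]
[193. 185.] 1384 z [0.015 0.02  0.027] [array([ 232.9, -420.3]), array([147.8, 205.5]), np.float64(17.1)]
[276. 192.] 497 z [0.036 0.043 0.049] [array([ 337.8, -102.7]), array([ 78.3, 153.3]), np.float64(55.2)]
[313. 211.] 246 z [0.025 0.031 0.036] [array([461.6,  16. ]), array([ 44.7, 104.3]), np.float64(87.3)]
[311. 236.] 159 z [0.017 0.029 0.037] [array([579.5, -14.1]), array([85.4, 31.9]), np.float64(89.0)]
blue [397. 177.] [381 171  31  13 166] [0.48  0.32  0.163] [0.403 0.26  0.094] [0.498 0.359 0.179]
blue [363. 187.] [356 176  18  25 181] [0.465 0.196 0.123] [0.413 0.188 0.043] [0.546 0.213 0.197]
blue [409. 189.] [383 180  44  25 276] [0.577 0.323 0.199] [0.432 0.235 0.046] [0.603 0.381 0.226]
blue [444. 211.] [437 204  15  14 173] [0.597 0.466 0.079] [0.57  0.442 0.064] [0.622 0.491 0.089]
blue [224. 216.] [205 211  38  12 161] [ 0.45 -0.31  0.06] [ 0.439 -0.374  0.052] [ 0.459 -0.248  0.068]
blue [228. 236.] [201 213  56  43 544] [ 0.543 -0.302  0.058] [ 0.4
[... 996 characters left out ...]
5 z [0.035 0.043 0.051] [array([202.6, 313.1]), array([151.8,  66.4]), np.float64(79.8)]
blue [343.  82.] [337  73  15  19 233] [ 0.904 -0.068  0.145] [ 0.882 -0.095  0.092] [ 0.941 -0.048  0.164]
blue [409. 182.] [381 156  55  52 577] [ 0.551 -0.299  0.06 ] [ 0.463 -0.387  0.011] [ 0.641 -0.202  0.074]
blue [197. 176.] [188 168  18  17 238] [0.59  0.469 0.08 ] [0.564 0.446 0.001] [0.632 0.497 0.092]
blue [238. 173.] [219 168  38   9 173] [0.57  0.297 0.218] [0.563 0.239 0.209] [0.58  0.357 0.23 ]
blue [245. 202.] [216 177  60  51 605] [0.479 0.282 0.161] [0.402 0.191 0.053] [0.553 0.371 0.205]
blue [251. 226.] [232 221  37  10 169] [0.401 0.268 0.119] [0.391 0.211 0.109] [0.414 0.332 0.142]
```

View pics/crop1.png

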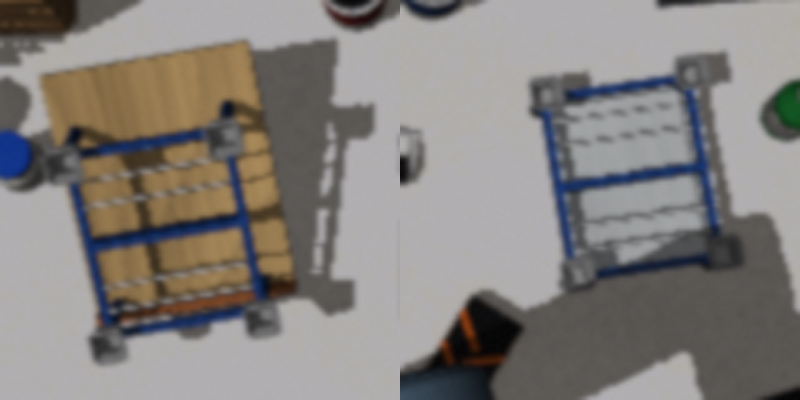

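View pics/crop2.png

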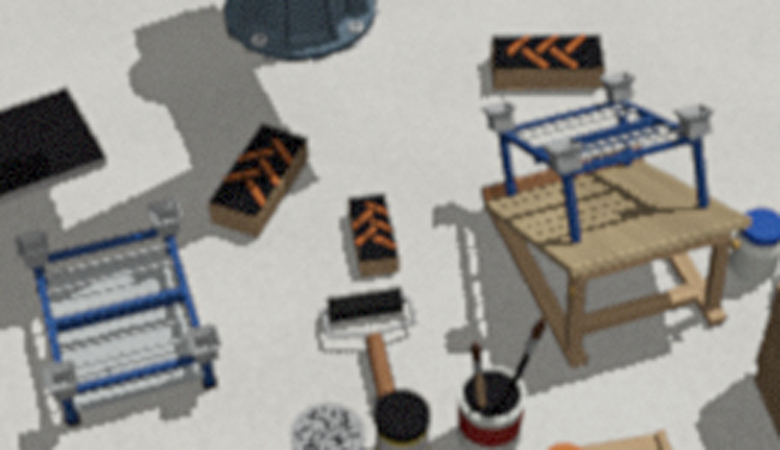

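The blocks at scene (276,194) and (373,156) are about 43 mm high and 150 × 66 mm. The one at scene (314,211), top (322,210), is 30 mm high and about 104 × 42 mm, and it's near the middle. It fits the description and the crop confirms it. Next are the accurate poses of the base and frame, and the move numbers.

```bash
cat >> h.py <<'E'
from scipy.spatial.transform import Rotation as R
def rect_base(f,lo=.045,hi=.075,zp=.057):
    p,d,w,h=load(f); b=(h[...,0]>100)&(h[...,0]<128)&(h[...,1]>90)&(w[...,2]>lo)&(w[...,2]<hi)&(abs(w[...,0]-.55)<.15)&(abs(w[...,1]+.3)<.15)
    v,u=np.nonzero(b); X=ray(f,u,v,zp); return cv2.minAreaRect((X*1000).astype(np.float32)),X
def cups(f,z,lo,hi,cx,cy):
    p,d,w,h=load(f); b=(h[...,1]<70)&(w[...,2]>lo)&(w[...,2]<hi)&(abs(w[...,0]-cx)<.17)&(abs(w[...,1]-cy)<.17)
    n,l,s,c=cv2.connectedComponentsWithStats(b.astype(np.uint8))
    return [(c[i].round(1),s[i,4],w[l==i].mean(0).round(4),ray(f,c[i][:1],c[i][1:],z)[0].round(4)) for i in range(1,n) if s[i,4]>15]
def Q(o): return R.from_quat(np.roll(o["eef_rot"],-1))
def down(yaw,tilt=0):  # tool x = -z of frame (yaw, uphill tilt), jaws along frame x
    A=R.from_euler("z",yaw,degrees=True)*R.from_euler("y",-tilt,degrees=True)
    a=A.as_matrix(); return A,a
def rel(pos,Rm,o=None,pos0=None,R0=None):
    if o is None:
        from bench import ctrl; o=ctrl.get_obs()
    r0=Q(o) if R0 is None else R0; p0=o["eef_pos"] if pos0 is None else pos0
    best=None
    for s in(0,180):
        r=r0.inv()*(Rm*R.from_euler("x",s,degrees=True))
        if best is None or r.magnitude()<best.magnitude(): best=r
    return (r0.inv().apply(np.array(pos)-p0)*1000).round(1),best.as_rotvec(degrees=True).round(2)
E
python3 - <<'E'
from h import *
for f in("top0","scene0"):
    r,_=rect_base(f); print(f,"base rect",[np.round(a,1) for a in r])
    for c in cups(f,.088,.072,.1,.55,-.3): print("  cup",*c)
    # frame: blue points, plane fit
    p,d,w,h=load(f); b=(h[...,0]>100)&(h[...,0]<128)&(h[...,1]>90)&(abs(w[...,0]-.5)<.16)&(abs(w[...,1]-.28)<.14)&(w[...,2]>.03)
    P=w[b]
    for yaw in (8,):
        pass
    # RANSAC-ish plane with iter trimming
    n0=np.array([-.5,0,np.sqrt(.75)]); s=P@n0; k=abs(s-np.percentile(s,80))<.02
    for _ in range(8):
        c=P[k].mean(0); n=np.linalg.svd(P[k]-c)[2][2]; n*=np.sign(n[2]); k=abs((P-c)@n)<.012
    print("plane n",n.round(3),"tilt",np.degrees(np.arccos(n[2])).round(1),"yaw",np.degrees(np.arctan2(-n[1],-n[0])).round(1),k.sum(),"c",c.round(4),"rms",((P[k]-c)@n).std().round(4))
    for yaw in (6,8,10):
        A=(R.from_euler("z",yaw,degrees=True)*R.from_euler("y",-30,degrees=True))
        L=A.inv().apply(P); 
    A=(R.from_euler("z",8,degrees=True)*R.from_euler("y",-30,degrees=True)); L=A.inv().apply(P); L=L[abs(L[:,2]-np.median(L[k,2]))<.015]
    r=cv2.minAreaRect((L[:,:2]*1000).astype(np.float32)); print("frame rect in 8deg plane",[np.round(a,1) for a in r],"z",np.median(L[:,2]).round(4))
    zz=np.median(L[:,2])
    c0=A.apply(np.r_[np.array(r[0])/1000,zz]); print("deck centre world",c0.round(4))
E
```

```text
top0 base rect [array([ 547.9, -296.1]), array([208.7, 168.4]), np.float64(7.0)]
  cup [426.9 150.7] 78 [ 0.6574 -0.3633  0.0858] [ 0.6568 -0.3629]
  cup [383.  157.4] 78 [ 0.6375 -0.2039  0.0854] [ 0.6369 -0.2036]
  cup [437.3 205.2] 73 [ 0.4584 -0.3888  0.0854] [ 0.458  -0.3882]
  cup [392.5 211.9] 74 [ 0.4387 -0.2283  0.0863] [ 0.4385 -0.228 ]
plane n [-0.494 -0.071  0.867] tilt 29.9 yaw 8.1 488 c [0.4821 0.2847 0.1663] rms 0.0043
frame rect in 8deg plane [array([534.6, 213.3]), array([209.4, 166.2]), np.float64(0.0)] z -0.1142
deck centre world [0.4853 0.2836 0.1684]
scene0 base rect [array([ 550.8, -298.3]), array([220. , 168.1]), np.float64(7.1)]
  cup [244.7 205.7] 87 [ 0.435  -0.2307  0.0836] [ 0.4392 -0.2306]
  cup [200.3 216.2] 84 [ 0.4552 -0.3899  0.0847] [ 0.4582 -0.3895]
  cup [257.4 247.6] 92 [ 0.6336 -0.207   0.0843] [ 0.6366 -0.207 ]
  cup [209.8 259.9] 99 [ 0.6529 -0.3661  0.0842] [ 0.6558 -0.3656]
plane n [-0.489 -0.058  0.87 ] tilt 29.5 yaw 6.7 258 c [0.5123 0.2824 0.1799] rms 0.0037
frame rect in 8deg plane [array([534.3, 205.4]), array([220.2, 167.4]), np.float64(2.4)] z -0.1172
deck centre world [0.4877 0.2759 0.1657]
```

```bash
cat >> h.py <<'E'
def grasp(yaw,jaw="y",tilt=0):
    a=(R.from_euler("z",yaw,degrees=True)*R.from_euler("y",-tilt,degrees=True)).as_matrix()
    x=-a[:,2]; y=a[:,1] if jaw=="y" else a[:,0]
    return R.from_matrix(np.stack([x,y,np.cross(x,y)],1))
E
python3 - <<'E'
from h import *
from bench import ctrl
o=ctrl.get_obs(); print(Q(o).as_matrix().round(2))
print("above block",rel([.4605,.018,.15],grasp(-2)))
for c in cups("top0",0.2,.1,.28,.48,.28): print(*c)
for c in cups("scene0",0.2,.1,.28,.48,.28): print(*c)
E
```

```text
[[-0.    0.41 -0.91]
 [ 0.   -0.91 -0.41]
 [-1.   -0.   -0.  ]]
above block (array([  81.2, -402.7, -427.5]), array([26.11,  0.  ,  0.09]))
[260.9 173. ] 184 [0.5681 0.2213 0.2133] [0.5708 0.2229]
[215.1 183.5] 202 [0.5372 0.3742 0.2104] [0.5394 0.3767]
[232.5 175.5] 22 [0.5743 0.3267 0.1518] [0.565  0.3184]
[237.8 180.6] 30 [0.5527 0.3061 0.1681] [0.5468 0.3006]
[268.1 212.3] 17 [0.4442 0.2074 0.1377] [0.437  0.2005]
[251.2 211.4] 23 [0.448  0.2643 0.1456] [0.4415 0.2565]
[256.  217.9] 17 [0.4267 0.2502 0.1302] [0.4193 0.2408]
[272.4 225.4] 120 [0.399  0.1935 0.1332] [0.3931 0.1866]
[236.6 221.4] 21 [0.4166 0.3171 0.1315] [0.4097 0.3052]
[227.2 232.7] 137 [0.3785 0.3495 0.1321] [0.3732 0.3364]
[389.6 176.3] 767 [0.4824 0.2866 0.1764] [0.5065 0.2781]
[425.5 197.8] 61 [0.5918 0.3848 0.1577] [0.628  0.3653]
[381.5 209.9] 28 [0.6069 0.2249 0.148 ] [0.6506 0.2076]
```

Request:
step_arm:
  motion:
    - [40,-200,-215,13,0,0,0]
    - [60,-300,-320,20,0,0,0]
    - [81,-403,-427,26.1,0,0,0]
    - [81,-403,-427,26.1,0,0,0]
    - [81,-403,-427,26.1,0,0,0]
    - [81,-403,-427,26.1,0,0,0]
    - [81,-403,-427,26.1,0,0,0]
    - [81,-403,-427,26.1,0,0,0]
    - [81,-403,-427,26.1,0,0,0]
    - [81,-403,-427,26.1,0,0,0]

```text
time_s: 1.35
eef_pos: [0.46, 0.0204, 0.1496]
eef_rot: [0.011, -0.707, 0.011, 0.707]
wrist_force: [0.7, -0.5, -0.7]
opening: 1.002
```

Request:
step_arm:
  motion:
    - [0,0,0,0,0,0,0]
    - [0,0,0,0,0,0,0]
    - [0,0,0,0,0,0,0]

```text
time_s: 1.72
eef_pos: [0.4599, 0.0164, 0.1504]
eef_rot: [-0.013, 0.707, -0.013, -0.707]
wrist_force: [0.3, -0.1, 0.5]
opening: 1.0
```

Run:
```python
from h import *
from bench import ctrl
o=ctrl.get_obs(); print(o["q"].round(2),o["eef_pos"])
print("block",rel([.4605,.018,.15],grasp(-2)))
shot("top","1"); shot("scene","1")
p,d,w,h=load("scene1"); b=(w[...,2]>.015)&(w[...,2]<.045)&(w[...,0]>.38)&(w[...,0]<.53)&(abs(w[...,1]-.02)<.06)&((h[...,2]<75)|((h[...,0]<18)&(h[...,1]>150)))
v,u=np.nonzero(b&(w[...,2]>.02)); print(b.sum(), [np.round(a,1) for a in cv2.minAreaRect((ray("scene1",u,v,.03)*1000).astype(np.float32))])
p=load("scene1")[0]; t=load("top1")[0]
cv2.imwrite("pics/c3.png",np.hstack([cv2.resize(p[100:260,230:390,::-1],(400,400),interpolation=2),cv2.resize(t[130:290,240:400,::-1],(400,400),interpolation=2)]))
r,_=rect_base("top1"); print("base",[np.round(a,1) for a in r]); print(*[c[3] for c in cups("top1",.088,.072,.1,.55,-.3)])
```

```text
[-0.22  0.01  1.96 -0.    1.16  1.38] [0.4599112  0.01638052 0.15040923]
block (array([ 0.4, -1.6, -0.5]), array([-0.08, -0.01, -0.01]))
236 [array([461.6,  16. ]), array([ 44.7, 104.3]), np.float64(87.3)]
base [array([ 547.8, -296.3]), array([209.5, 168.8]), np.float64(7.5)]
[ 0.657  -0.3632] [ 0.6371 -0.2034] [ 0.458  -0.3875] [ 0.4382 -0.2281]
```

View pics/c3.png

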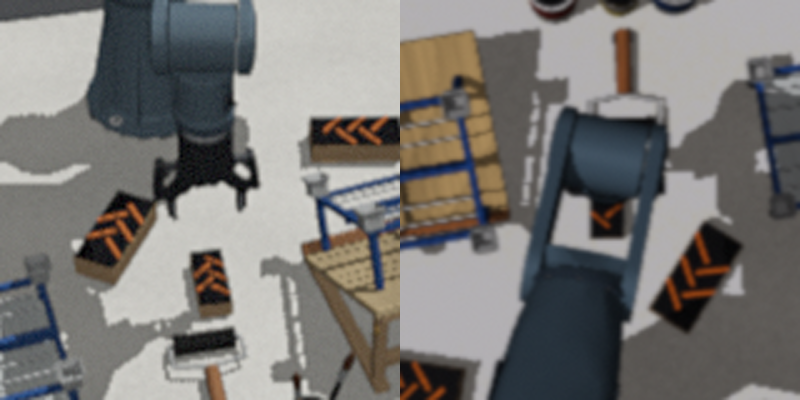

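The gripper is centred over the 110 × 50 block in the scene crop, with jaw at (208,190) and block at (210,280). The larger block is clear of the fingers. I'll go down and grip.

Request:
step_arm:
  motion:
    - [60,0,0,0,0,0,0]
    - [110,0,0,0,0,0,0]
    - [135,0,0,0,0,0,0]
    - [148,0,0,0,0,0,0]
    - [148,0,0,0,0,0,0]
    - [148,0,0,0,0,0,0]
    - [148,0,0,0,0,0,0]

```text
time_s: 2.7
eef_pos: [0.4611, 0.0172, 0.0035]
eef_rot: [-0.012, 0.708, -0.012, -0.706]
wrist_force: [0.4, 0.7, 0.9]
opening: 1.0
```

Request:
step_arm:
  motion:
    - [0,0,0,0,0,0,80]
    - [0,0,0,0,0,0,120]
    - [0,0,0,0,0,0,160]
    - [0,0,0,0,0,0,200]
    - [0,0,0,0,0,0,200]
    - [0,0,0,0,0,0,200]

```text
time_s: 3.45
eef_pos: [0.4605, 0.0174, 0.0029]
eef_rot: [-0.012, 0.707, -0.012, -0.707]
wrist_force: [-2.0, 0.3, 5.2]
opening: 0.574
```

Request:
step_arm:
  motion:
    - [-20,0,0,0,0,0,200]
    - [-60,0,0,0,0,0,200]
    - [-110,0,0,0,0,0,200]
    - [-160,0,0,0,0,0,200]
    - [-180,0,0,0,0,0,200]
    - [-180,0,0,0,0,0,200]
    - [-180,0,0,0,0,0,200]

```text
time_s: 4.32
eef_pos: [0.459, 0.0177, 0.1808]
eef_rot: [0.012, -0.706, 0.012, 0.708]
wrist_force: [0.4, 0.6, -2.7]
opening: 0.57
```

Run:
```python
from h import *
from bench import ctrl
o=ctrl.get_obs(); print(o["q"].round(2),o["eef_pos"],o["opening"],o["wrist_force"])
print("to base",rel([.5475,-.297,.18],grasp(7.1)))
shot("scene","2"); p=load("scene2")[0]; cv2.imwrite("pics/c4.png",cv2.resize(p[90:270,200:400,::-1],(600,540),interpolation=2))
```

```text
[-0.22 -0.03  1.94 -0.    1.23  1.38] [0.45900698 0.01765582 0.18082901] 0.5701850640656244 [ 0.4366947   0.59854785 -2.7354404 ]
to base (array([  0.5, 311.4, -99.4]), array([-9.09,  0.13,  0.03]))
```

View pics/c4.png

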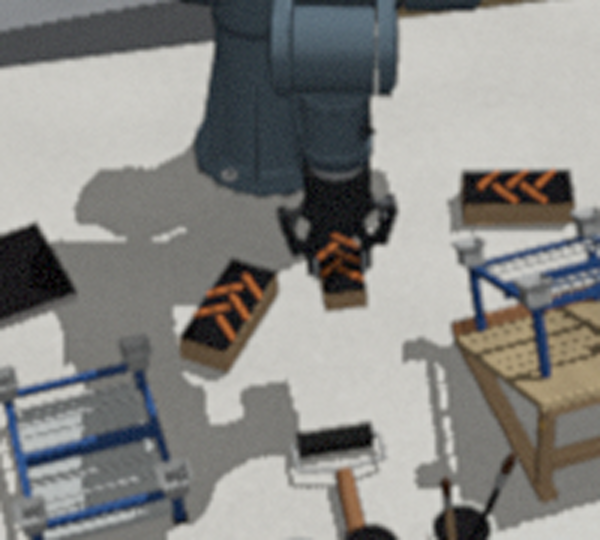

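The block is held level at (340,265), with an opening of about 49 mm and a weight of about 1.6 N plus bias. On to the base.

Request:
step_arm:
  motion:
    - [0,60,-20,-3,0,0,200]
    - [0,120,-40,-6,0,0,200]
    - [0,180,-60,-9.1,0,0,200]
    - [0,240,-80,-9.1,0,0,200]
    - [0,290,-95,-9.1,0,0,200]
    - [0,311,-99,-9.1,0,0,200]
    - [0,311,-99,-9.1,0,0,200]
    - [0,311,-99,-9.1,0,0,200]
    - [0,311,-99,-9.1,0,0,200]
    - [0,311,-99,-9.1,0,0,200]

```text
time_s: 5.62
eef_pos: [0.5483, -0.2957, 0.1826]
eef_rot: [0.044, 0.706, 0.044, -0.706]
wrist_force: [0.2, 0.4, -1.8]
opening: 0.568
```

Run:
```python
from h import *
from bench import ctrl
o=ctrl.get_obs(); print(o["q"].round(2),o["eef_pos"],o["opening"],o["wrist_force"])
print("down",rel([.5475,-.297,.065],grasp(7.1)))
```

```text
[-0.68  0.33  1.53  0.    1.29  0.76] [ 0.54833006 -0.29568471  0.18256002] 0.5680167398397643 [ 0.16597984  0.37003644 -1.8313216 ]
down (array([117.6,   1.2,   1. ]), array([ 0.09, -0.01, -0.  ]))
```

Request:
step_arm:
  motion:
    - [50,1,1,0,0,0,200]
    - [90,1,1,0,0,0,200]
    - [108,1,1,0,0,0,200]
    - [112,1,1,0,0,0,200]
    - [115,1,1,0,0,0,200]
    - [116,1,1,0,0,0,200]
    - [117,1,1,0,0,0,200]
    - [117,1,1,0,0,0,200]
    - [117,1,1,0,0,0,200]

```text
time_s: 6.75
eef_pos: [0.5474, -0.298, 0.0655]
eef_rot: [0.044, 0.706, 0.044, -0.706]
wrist_force: [0.2, 0.0, -1.7]
opening: 0.571
```

Request:
step_arm:
  motion:
    - [1,0,0,0,0,0,200]
    - [1,0,0,0,0,0,200]
    - [2,0,0,0,0,0,200]
    - [2,0,0,0,0,0,200]
    - [2,0,0,0,0,0,200]

```text
time_s: 7.38
eef_pos: [0.5473, -0.2979, 0.0633]
eef_rot: [-0.044, -0.706, -0.044, 0.706]
wrist_force: [-0.2, 0.1, -1.3]
opening: 0.572
```

Request:
step_arm:
  motion:
    - [0.5,0,0,0,0,0,200]
    - [1,0,0,0,0,0,200]
    - [1,0,0,0,0,0,200]
    - [1.5,0,0,0,0,0,200]
    - [1.5,0,0,0,0,0,200]

```text
time_s: 8.0
eef_pos: [0.5474, -0.298, 0.0629]
eef_rot: [0.044, 0.706, 0.044, -0.706]
wrist_force: [-5.0, 2.4, 8.7]
opening: 0.574
```

Contact shows as +8.7 N, so I'll release and retreat.

Request:
step_arm:
  motion:
    - [0,0,0,0,0,0,90]
    - [0,0,0,0,0,0,60]
    - [0,0,0,0,0,0,0]
    - [0,0,0,0,0,0,0]
    - [0,0,0,0,0,0,0]
    - [-30,0,0,0,0,0,0]
    - [-90,0,0,0,0,0,0]
    - [-150,0,0,0,0,0,0]
    - [-210,0,0,0,0,0,0]
    - [-240,0,0,0,0,0,0]

```text
time_s: 9.25
eef_pos: [0.5483, -0.2987, 0.3066]
eef_rot: [0.045, 0.707, 0.042, -0.704]
wrist_force: [0.4, -0.5, -0.9]
opening: 0.999
```

Run:
```python
from h import *
from bench import ctrl
o=ctrl.get_obs(); print(o["q"].round(2),o["eef_pos"],o["opening"],o["wrist_force"])
# frame refine: deck rim (blue rails) from top0/scene0 as rays onto tilted deck plane, two views
A=R.from_euler("z",8,degrees=True)*R.from_euler("y",-30,degrees=True); n=A.as_matrix()[:,2]
def rayp(f,u,v,off):
    q=np.load(f+".npz"); T=q["T"]; fx,fy,cx,cy=q["k"]
    r=(T[:3,:3]@np.stack([(u-cx)/fx,(v-cy)/fy,np.ones(len(u))])).T; c=T[:3,3]
    return A.inv().apply(c+((off-c@n)/(r@n))[:,None]*r)
for f in("top1","scene1"):
    p,d,w,h=load(f); L=A.inv().apply(w.reshape(-1,3)).reshape(w.shape)
    box=(abs(L[...,0]-.535)<.125)&(abs(L[...,1]-.211)<.105)
    b=(h[...,0]>100)&(h[...,0]<128)&(h[...,1]>90)&box
    off=np.median(L[b&(abs(L[...,2]+.115)<.015)][:,2]); print(f,"deck off",off.round(4))
    v,u=np.nonzero(b&(abs(L[...,2]+.115)<.018)); X=rayp(f,u,v,-.114)
    print(" rect",[np.round(a,1) for a in cv2.minAreaRect((X[:,:2]*1000).astype(np.float32))])
    bar=X[(abs(X[:,0]-.535)<.02)&(abs(X[:,1]-.211)<.07)]; k=np.polyfit(bar[:,1],bar[:,0],1); print(" bar x at y=.211",np.polyval(k,.211).round(4),"slope deg",np.degrees(k[0]).round(2),len(bar))
    g=((h[...,1]<80)&box&(L[...,2]>-.105)&(L[...,2]<-.07)).astype(np.uint8)
    nn,l,s,c=cv2.connectedComponentsWithStats(g)
    for i in range(1,nn):
        if s[i,4]>25: print("  cup",c[i].round(1),s[i,4],L[l==i].mean(0).round(4),rayp(f,c[i][:1],c[i][1:],-.087)[0].round(4))
```

```text
[-0.69  0.24  1.39 -0.    1.51  0.76] [ 0.54830103 -0.29871106  0.30658255] 0.9990865320566986 [ 0.36729723 -0.48154909 -0.91559224]
top1 deck off -0.1142
 rect [array([534.2, 211.9]), array([169.1, 210.5]), np.float64(89.6)]
 bar x at y=.211 0.5366 slope deg -0.48 134
  cup [261.4 171.7] 94 [ 0.6316  0.1353 -0.0905] [ 0.6328  0.135  -0.087 ]
  cup [212.9 179.9] 96 [ 0.6318  0.2961 -0.0888] [ 0.6323  0.2958 -0.087 ]
  cup [272.5 226. ] 92 [ 0.432   0.1357 -0.0904] [ 0.4335  0.1354 -0.087 ]
  cup [226.6 234.1] 91 [ 0.4314  0.2953 -0.0897] [ 0.4326  0.2948 -0.087 ]
scene1 deck off -0.1168
 rect [array([564. , 199.9]), array([177.2, 248.5]), np.float64(89.4)]
 bar x at y=.211 0.5468 slope deg -6.57 49
  cup [395.7 162.3] 70 [ 0.4377  0.2894 -0.0921] [ 0.4549  0.2821 -0.087 ]
  cup [356.2 172.3] 71 [ 0.4369  0.1307 -0.0924] [ 0.4551  0.1247 -0.087 ]
  cup [421.  173.4] 90 [ 0.6351  0.2907 -0.0923] [ 0.6509  0.2831 -0.087 ]
  cup [377.6 184.9] 93 [ 0.636   0.1312 -0.093 ] [ 0.6539  0.1245 -0.087 ]
```

The cup positions give clean 200 × 160 mm spacing. Frame yaw is 8°, tilt 30°, and its centre is known to about 2 mm. Next is the pre-grasp pose. The jaws must be only part open there, because their backs would otherwise hit the rods at ±45 mm.

Run:
```python
from h import *
from bench import ctrl
A=R.from_euler("z",8,degrees=True)*R.from_euler("y",-30,degrees=True)
G=grasp(8,"x",30); o=ctrl.get_obs(); r0=Q(o)
for name,z in(("pre",.16),("grip",.060)):
    p=A.apply([.534,.213,-.2063+z]); 
    print(name,p.round(4),(r0.inv().apply(p-o["eef_pos"])*1000).round(1))
for s in(0,180):
    print(s,(r0.inv()*G*R.from_euler("x",s,degrees=True)).as_rotvec(degrees=True).round(2))
# block check
shot("top","3"); p,d,w,h=load("top3")
```

```text
pre [0.4512 0.2785 0.2269] [  76.9 -585.2   25.2]
grip [0.5008 0.2855 0.1403] [ 163.7 -586.3  -24.5]
0 [-88.58  23.75  22.99]
180 [ 87.    22.9  -23.66]
```

Request:
step_arm:
  motion:
    - [0,-60,3,-9,2.4,2.4,145]
    - [0,-120,6,-18,4.8,4.7,145]
    - [0,-180,9,-27,7.2,7,145]
    - [0,-240,12,-36,9.6,9.3,145]
    - [0,-300,14,-45,12,11.7,145]
    - [0,-360,16,-54,14.5,14,145]
    - [0,-420,19,-63,16.9,16.4,145]
    - [0,-480,21,-72,19.3,18.7,145]
    - [0,-540,23,-81,21.7,21,145]
    - [0,-585,25,-88.6,23.8,23,145]

```text
time_s: 10.55
eef_pos: [0.4488, 0.2818, 0.3016]
eef_rot: [0.635, 0.586, 0.399, -0.308]
wrist_force: [0.4, 0.4, 0.1]
opening: 0.432
```

Request:
step_arm:
  motion:
    - [0,0,0,0,0,0,145]
    - [0,0,0,0,0,0,145]

```text
time_s: 10.8
eef_pos: [0.4499, 0.2792, 0.3014]
eef_rot: [0.633, 0.587, 0.398, -0.311]
wrist_force: [0.1, 0.2, 0.1]
opening: 0.434
```

Run:
```python
from h import *
from bench import ctrl
o=ctrl.get_obs(); print(o["time_s"],o["q"].round(2),o["eef_pos"],o["opening"],o["wrist_force"])
A=R.from_euler("z",8,degrees=True)*R.from_euler("y",-30,degrees=True)
for z in(.16,.06): print(rel(A.apply([.534,.213,-.2063+z]),grasp(8,"x",30)))
shot("top","4"); p,d,w,h=load("top4")
m=((w[...,2]>.075)&(w[...,2]<.11)&(abs(w[...,0]-.5475)<.075)&(abs(w[...,1]+.297)<.055))
m2=(m&(w[...,2]>.08)); v,u=np.nonzero(m2); print("block",m2.sum(),w[m2].mean(0).round(4),[np.round(a,1) for a in cv2.minAreaRect((ray("top4",u,v,.09)*1000).astype(np.float32))])
print(*[c[3] for c in cups("top4",.088,.072,.1,.55,-.3)])
shot("scene","4"); s=load("scene4")[0]
cv2.imwrite("pics/c5.png",np.hstack([cv2.resize(p[135:265,330:460,::-1],(390,390),interpolation=2),cv2.resize(s[110:240,320:450,::-1],(390,390),interpolation=2)]))
```

```text
10.8 [ 0.41 -0.29  2.   -0.16  0.94  0.33] [0.44989884 0.27921899 0.30142496] 0.43377797132036267 [0.09020777 0.22666818 0.14020983]
(array([ 65.3, -35.9,   1.2]), array([-0.13, -0.23,  0.25]))
(array([165.3, -35.5,   1.6]), array([-0.13, -0.23,  0.25]))
block 433 [ 0.5452 -0.2949  0.0909] [array([ 545.9, -294.6]), array([110.3,  51.9]), np.float64(7.3)]
[ 0.6564 -0.3628] [ 0.6368 -0.2041] [ 0.5915 -0.2942] [ 0.5054 -0.3076] [ 0.4579 -0.3877] [ 0.4381 -0.228 ]
```

View pics/c5.png

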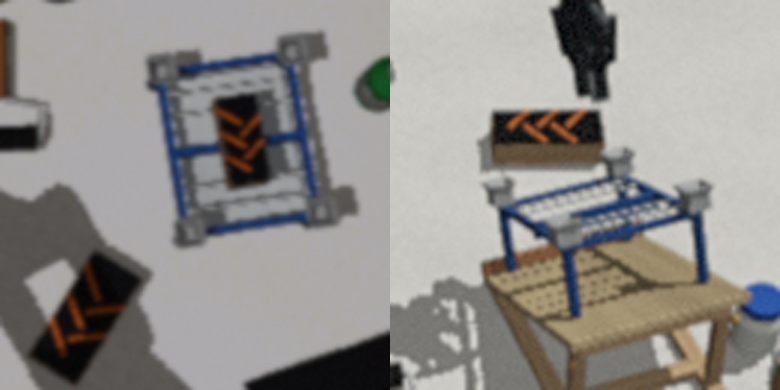

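The block lies flat at (240,140) on the middle of the base, top z about 0.091, measured 110 × 52 mm. The base hasn't moved. The gripper is above the frame, so I'll line up and go in.

Request:
step_arm:
  motion:
    - [30,-36,1,0,-0.2,0.2,145]
    - [65,-36,1,0,-0.2,0.2,145]
    - [65,-36,1,0,-0.2,0.2,145]
    - [65,-36,1,0,-0.2,0.2,145]
    - [65,-36,1,0,-0.2,0.2,145]

```text
time_s: 11.52
eef_pos: [0.4521, 0.279, 0.2295]
eef_rot: [0.635, 0.588, 0.395, -0.309]
wrist_force: [1.0, 0.1, 0.3]
opening: 0.432
```

Run:
```python
from h import *
from bench import ctrl
o=ctrl.get_obs(); print(o["eef_pos"])
A=R.from_euler("z",8,degrees=True)*R.from_euler("y",-30,degrees=True)
print(rel(A.apply([.534,.213,-.2063+.06]),grasp(8,"x",30)))
```

```text
[0.45211294 0.27904888 0.22946214]
(array([101.7,  -2.4,   0.5]), array([-0.17, -0.07, -0.16]))
```

Request:
step_arm:
  motion:
    - [30,-1,0,0,0,0,145]
    - [60,-1,0,0,0,0,145]
    - [85,-1,0,0,0,0,145]
    - [101,-1,0,0,0,0,145]
    - [101,-1,0,0,0,0,145]
    - [101,-1,0,0,0,0,145]

```text
time_s: 12.28
eef_pos: [0.5007, 0.2863, 0.1408]
eef_rot: [0.635, 0.587, 0.395, -0.309]
wrist_force: [-0.6, 0.0, 0.0]
opening: 0.434
```

Request:
step_arm:
  motion:
    - [0,0,0,0,0,0,175]
    - [0,0,0,0,0,0,195]
    - [0,0,0,0,0,0,210]
    - [0,0,0,0,0,0,225]
    - [0,0,0,0,0,0,240]
    - [0,0,0,0,0,0,255]
    - [0,0,0,0,0,0,255]
    - [0,0,0,0,0,0,255]

```text
time_s: 13.28
eef_pos: [0.5003, 0.286, 0.1397]
eef_rot: [0.635, 0.587, 0.395, -0.31]
wrist_force: [-4.8, -1.8, 5.1]
opening: 0.106
```

Run:
```python
from h import *
from bench import ctrl
o=ctrl.get_obs(); print(o["eef_pos"],o["opening"],o["wrist_force"],o["torque"],o["q"].round(2))
A=R.from_euler("z",8,degrees=True)*R.from_euler("y",-30,degrees=True)
print(rel(A.apply([.534,.213,-.2063+.06]),grasp(8,"x",30)))
r0=Q(o); print("lift dirs: world z in tool",r0.inv().apply([0,0,1]).round(3),"frame z",r0.inv().apply(A.as_matrix()[:,2]).round(3), "-x world", r0.inv().apply([-1,0,0]).round(3))
shot("scene","5"); s=load("scene5")[0]
cv2.imwrite("pics/c6.png",cv2.resize(s[120:270,320:470,::-1],(500,500),interpolation=2))
```

```text
[0.50026211 0.28601008 0.13973473] 0.10605299393412931 [-4.83106339 -1.8021969   5.09406238] [-0.23533523  0.47804235  0.13155094] [ 0.38  0.04  2.07 -0.23  0.54  0.41]
(array([-0.3,  0.6,  0.6]), array([-0.1 , -0.05,  0.  ]))
lift dirs: world z in tool [-0.866  0.5   -0.002] frame z [-1.    -0.    -0.001] -x world [-0.495 -0.858 -0.138]
```

View pics/c6.png

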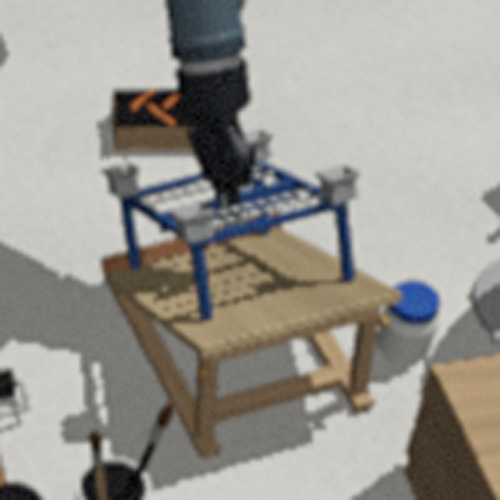

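The gripper holds the centre bar at (232,200), opening 9 mm. I'll lift along the board normal first, then vertically.

Request:
step_arm:
  motion:
    - [-6,0,0,0,0,0,255]
    - [-16,0,0,0,0,0,255]
    - [-28,0,0,0,0,0,255]
    - [-42,0,0,0,0,0,255]
    - [-70,14,0,0,0,0,255]
    - [-100,32,0,0,0,0,255]
    - [-135,52,0,0,0,0,255]
    - [-165,70,0,0,0,0,255]
    - [-178,80,0,0,0,0,255]
    - [-178,80,0,0,0,0,255]

```text
time_s: 14.58
eef_pos: [0.4811, 0.283, 0.3347]
eef_rot: [0.635, 0.588, 0.395, -0.309]
wrist_force: [-0.8, 0.5, -6.1]
opening: 0.105
```

Run:
```python
from h import *
from bench import ctrl
o=ctrl.get_obs(); print(o["eef_pos"],o["opening"],o["wrist_force"],o["torque"],o["q"].round(2))
r=Q(o); print(rel([.5,.20,.36],grasp(7.1,"x")),rel([.5475,-.297,.34],grasp(7.1,"x")))
```

```text
[0.48106635 0.28304121 0.33473935] 0.10527466176569798 [-0.75922041  0.52302998 -6.14324095] [-0.06756721  0.59508996  0.01514865] [ 0.39 -0.25  1.9  -0.15  0.98  0.3 ]
(array([-18.4,  19.1,  84.8]), array([  0.77,  -0.35, -30.1 ])) (array([-12.9,  -8.9, 583.6]), array([  0.77,  -0.35, -30.1 ]))
```

Request:
step_arm:
  motion:
    - [-10,10,30,0,0,-7.5,255]
    - [-18,19,85,0.4,0,-15,255]
    - [-18,12,140,0.6,-0.2,-22.5,255]
    - [-18,8,200,0.8,-0.3,-30.1,255]
    - [-18,6,260,0.8,-0.3,-30.1,255]
    - [-18,4,320,0.8,-0.3,-30.1,255]
    - [-18,2,380,0.8,-0.3,-30.1,255]
    - [-18,-2,440,0.8,-0.3,-30.1,255]
    - [-18,-5,500,0.8,-0.3,-30.1,255]
    - [-14,-9,560,0.8,-0.3,-30.1,255]

```text
time_s: 15.82
eef_pos: [0.543, -0.2756, 0.3379]
eef_rot: [0.529, 0.468, 0.531, -0.469]
wrist_force: [0.2, -0.5, -4.4]
opening: 0.108
```

Request:
step_arm:
  motion:
    - [0,0,20,0,0,0,255]
    - [0,0,24,0,0,0,255]
    - [0,0,24,0,0,0,255]
    - [0,0,24,0,0,0,255]

```text
time_s: 16.32
eef_pos: [0.5467, -0.2959, 0.3405]
eef_rot: [0.53, 0.467, 0.531, -0.468]
wrist_force: [0.1, -0.2, -4.8]
opening: 0.107
```

```bash
cat > fit.py <<'E'
from h import *
from bench import ctrl
import sys
def fr(tag):
    o=ctrl.get_obs(); print(o["time_s"],o["eef_pos"],o["opening"],o["wrist_force"].round(1),o["torque"].round(2),o["q"].round(2))
    print("to base",rel([.5475,-.297,.25],grasp(7.1,"x"),o))
    zr=o["eef_pos"][2]+.058
    for n in("top","scene"):
        shot(n,tag)
        for c in cups(n+tag,zr,zr-.03,zr+.02,.5475,-.297): print(n,*c)
        for c in cups(n+tag,.088,.072,.1,.5475,-.297): print(n,"base",*c)
E
python3 - <<'E'
from fit import *
fr("6")
E
```

```text
16.325 [ 0.54672765 -0.29594784  0.34048753] 0.10740535754208075 [ 0.1 -0.2 -4.8] [ 0.02 -0.02 -0.01] [-0.69  0.22  1.34 -0.    1.58 -0.81]
to base (array([90.5,  0.8,  1.2]), array([ 0.1 , -0.03,  0.09]))
top [394.8 135.4] 157 [ 0.6361 -0.2046  0.3915] [ 0.6342 -0.2035]
top [406.5 144.7] 20 [ 0.611  -0.2413  0.3726] [ 0.6046 -0.2368]
top [425.9 173.8] 36 [ 0.5148 -0.2892  0.3998] [ 0.515  -0.2895]
top [459.4 191.8] 171 [ 0.4593 -0.3867  0.3902] [ 0.4581 -0.3845]
top base [383.  157.3] 76 [ 0.6375 -0.2038  0.086 ] [ 0.6371 -0.2036]
top base [438.1 205.8] 63 [ 0.456  -0.3917  0.0851] [ 0.4556 -0.391 ]
scene [232.8 140.9] 156 [ 0.4374 -0.2326  0.3906] [ 0.447  -0.2323]
scene [183.4 151.8] 171 [ 0.4575 -0.3862  0.3896] [ 0.468  -0.3845]
scene [226.6 152.6] 20 [ 0.4679 -0.2566  0.3725] [ 0.498 -0.255]
scene [197.2 159. ] 20 [ 0.4796 -0.3481  0.3726] [ 0.5092 -0.3442]
scene [227.4 158.3] 20 [ 0.4951 -0.2562  0.3725] [ 0.5245 -0.2546]
scene [196.9 165.1] 25 [ 0.5073 -0.3497  0.3728] [ 0.5361 -0.3458]
scene [214.8 174.2] 18 [ 0.5824 -0.2958  0.3949] [ 0.5862 -0.2955]
scene [213.4 182.4] 59 [ 0.5923 -0.304   0.3726] [ 0.6191 -0.3013]
scene [246.3 183.3] 198 [ 0.6319 -0.2091  0.3886] [ 0.6419 -0.2089]
scene [228.1 185.5] 17 [ 0.6139 -0.2625  0.3724] [ 0.6404 -0.2607]
scene [192.6 195.8] 182 [ 0.6528 -0.3629  0.3905] [ 0.6608 -0.3616]
scene [212.1 189.3] 16 [ 0.62   -0.3095  0.3724] [ 0.6464 -0.3066]
scene base [244.3 206.2] 81 [ 0.4364 -0.2324  0.0828] [ 0.4412 -0.2323]
scene base [202.8 216. ] 45 [ 0.4549 -0.3813  0.0836] [ 0.4589 -0.3806]
scene base [224.1 222.4] 70 [ 0.5068 -0.3085  0.0917] [ 0.5036 -0.3089]
scene base [229.1 240.3] 61 [ 0.5888 -0.2973  0.0903] [ 0.5869 -0.2974]
scene base [257.5 247.5] 91 [ 0.6336 -0.2064  0.0848] [ 0.6361 -0.2064]
scene base [209.7 260. ] 104 [ 0.6531 -0.3664  0.0839] [ 0.6563 -0.3659]
```

Levelled over the base, the cup averages agree within 1 mm in x and y, with yaw about 7° and heights level within 2 mm. I'll go down to just above the cups.

Request:
step_arm:
  motion:
    - [40,0,0,0,0,0,255]
    - [80,0,0,0,0,0,255]
    - [120,0,0,0,0,0,255]
    - [150,0,0,0,0,0,255]
    - [166,0,0,0,0,0,255]
    - [172,0,0,0,0,0,255]
    - [172,0,0,0,0,0,255]
    - [172,0,0,0,0,0,255]

```text
time_s: 17.42
eef_pos: [0.5469, -0.2982, 0.1699]
eef_rot: [0.53, 0.468, 0.53, -0.468]
wrist_force: [0.4, -0.6, -4.9]
opening: 0.108
```

Run:
```python
from h import *
from bench import ctrl
o=ctrl.get_obs(); print(o["time_s"],o["eef_pos"],o["wrist_force"].round(1),o["torque"].round(2)); print(rel([.5475,-.297,.124],grasp(7.1,"x"),o))
shot("scene","7"); s=load("scene7")[0]
cv2.imwrite("pics/c7.png",cv2.resize(s[160:290,160:290,::-1],(590,590),interpolation=2))
```

```text
17.425 [ 0.54690709 -0.29816905  0.16989446] [ 0.4 -0.6 -4.9] [-0.04  0.03  0.03]
(array([45.9,  0.7, -1.2]), array([-0.01,  0.09, -0.  ]))
```

View pics/c7.png

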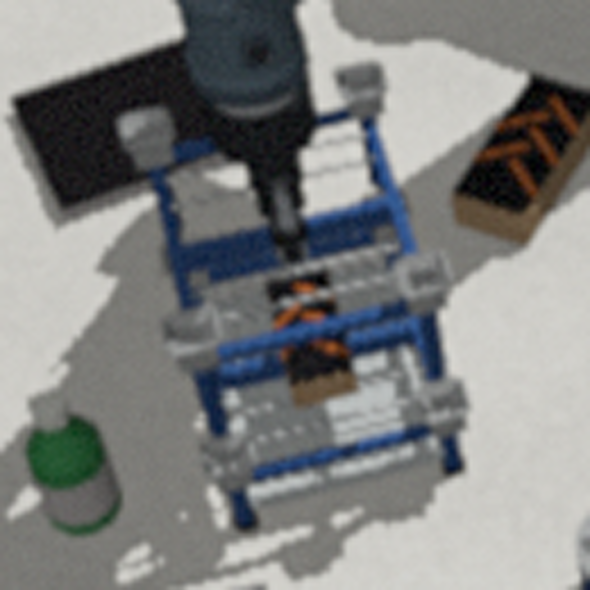

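The frame is level and its legs line up with the base cups (front feet near (225,445) and (440,400)). The block is well clear beneath. I'll lower it gently.

Request:
step_arm:
  motion:
    - [6,0,-1,0,0,0,255]
    - [12,0,-1,0,0,0,255]
    - [18,0,-1,0,0,0,255]
    - [22,0,-1,0,0,0,255]
    - [26,0,-1,0,0,0,255]
    - [26,0,-1,0,0,0,255]

```text
time_s: 18.23
eef_pos: [0.5457, -0.2964, 0.1418]
eef_rot: [0.529, 0.468, 0.531, -0.469]
wrist_force: [0.8, 0.3, -4.8]
opening: 0.103
```

Request:
step_arm:
  motion:
    - [3,0,0,0,0,0,255]
    - [6,0,0,0,0,0,255]
    - [9,0,0,0,0,0,255]
    - [9,0,0,0,0,0,255]

```text
time_s: 18.73
eef_pos: [0.5457, -0.2964, 0.1329]
eef_rot: [0.529, 0.468, 0.531, -0.469]
wrist_force: [0.0, 1.0, -5.1]
opening: 0.107
```

Request:
step_arm:
  motion:
    - [2,0,0,0,0,0,255]
    - [4,0,0,0,0,0,255]
    - [5,0,0,0,0,0,255]
    - [5,0,0,0,0,0,255]

```text
time_s: 19.23
eef_pos: [0.5459, -0.2965, 0.1281]
eef_rot: [0.529, 0.468, 0.531, -0.469]
wrist_force: [-1.0, -0.2, -5.3]
opening: 0.109
```

Request:
step_arm:
  motion:
    - [1,0,0,0,0,0,255]
    - [2,0,0,0,0,0,255]
    - [2,0,0,0,0,0,255]

```text
time_s: 19.6
eef_pos: [0.5459, -0.2965, 0.1262]
eef_rot: [0.529, 0.468, 0.531, -0.469]
wrist_force: [0.6, 0.5, -4.7]
opening: 0.104
```

Request:
step_arm:
  motion:
    - [1,0,0,0,0,0,255]
    - [2,0,0,0,0,0,255]
    - [2,0,0,0,0,0,255]

```text
time_s: 19.98
eef_pos: [0.5459, -0.2965, 0.1242]
eef_rot: [0.529, 0.468, 0.53, -0.469]
wrist_force: [0.1, -0.5, -4.0]
opening: 0.107
```

Request:
step_arm:
  motion:
    - [0.5,0,0,0,0,0,255]
    - [1,0,0,0,0,0,255]
    - [1,0,0,0,0,0,255]

```text
time_s: 20.35
eef_pos: [0.5459, -0.2966, 0.1232]
eef_rot: [0.529, 0.468, 0.53, -0.469]
wrist_force: [0.5, 0.9, -4.6]
opening: 0.109
```

Request:
step_arm:
  motion:
    - [0.5,0,0,0,0,0,255]
    - [1,0,0,0,0,0,255]
    - [1,0,0,0,0,0,255]

```text
time_s: 20.72
eef_pos: [0.5459, -0.2966, 0.1229]
eef_rot: [0.53, 0.468, 0.53, -0.469]
wrist_force: [-3.3, 2.0, 1.5]
opening: 0.109
```

Request:
step_arm:
  motion:
    - [0.5,0,0,0,0,0,255]
    - [1,0,0,0,0,0,255]
    - [1,0,0,0,0,0,255]

```text
time_s: 21.1
eef_pos: [0.546, -0.2967, 0.1228]
eef_rot: [0.53, 0.468, 0.53, -0.469]
wrist_force: [-6.2, 3.8, 9.5]
opening: 0.108
```

Contact came at the expected home height (TCP 0.123), with the weight taken up. I'll open only part way and retreat.

Request:
step_arm:
  motion:
    - [0,0,0,0,0,0,225]
    - [0,0,0,0,0,0,205]
    - [0,0,0,0,0,0,180]
    - [0,0,0,0,0,0,145]
    - [0,0,0,0,0,0,145]
    - [0,0,0,0,0,0,145]

```text
time_s: 21.85
eef_pos: [0.5459, -0.2966, 0.1212]
eef_rot: [0.529, 0.468, 0.53, -0.469]
wrist_force: [0.4, -0.1, -0.0]
opening: 0.432
```

Request:
step_arm:
  motion:
    - [-15,0,0,0,0,0,145]
    - [-45,0,0,0,0,0,145]
    - [-90,0,0,0,0,0,145]
    - [-150,0,0,0,0,0,145]
    - [-200,60,0,0,0,0,145]
    - [-230,120,0,0,0,0,145]
    - [-230,160,0,0,0,0,145]
    - [-230,160,0,0,0,0,145]
    - [-230,160,0,0,0,0,145]

```text
time_s: 22.98
eef_pos: [0.7048, -0.2767, 0.3508]
eef_rot: [0.529, 0.467, 0.531, -0.469]
wrist_force: [0.1, 0.7, -0.2]
opening: 0.433
```

Run:
```python
from h import *
from bench import ctrl
o=ctrl.get_obs(); print(o["time_s"],o["eef_pos"],o["wrist_force"].round(1),o["opening"])
for n in("top","scene"):
    shot(n,"8")
    for c in cups(n+"8",.182,.166,.2,.5475,-.297): print(n,"frame",*c)
    for c in cups(n+"8",.088,.072,.1,.5475,-.297): print(n,"base",*c)
s=load("scene8")[0]; t=load("top8")[0]
cv2.imwrite("pics/c8.png",np.hstack([cv2.resize(s[170:290,165:285,::-1],(390,390),interpolation=2),cv2.resize(t[110:230,360:480,::-1],(390,390),interpolation=2)]))
```

```text
22.975 [ 0.70475792 -0.27674353  0.35083943] [ 0.1  0.7 -0.2] 0.4328522193064329
top frame [433.8 145.7] 61 [ 0.6522 -0.3679  0.1792] [ 0.6515 -0.3673]
top frame [443.4 202.2] 88 [ 0.4564 -0.3884  0.1801] [ 0.4561 -0.3879]
top frame [399.2 210.7] 45 [ 0.432  -0.2383  0.1793] [ 0.4317 -0.2379]
top base [416.6 187.9] 19 [ 0.5218 -0.3179  0.0902] [ 0.5222 -0.3183]
top base [412.5 194.5] 46 [ 0.499  -0.3023  0.0876] [ 0.499  -0.3023]
top base [436.5 209.1] 26 [ 0.4444 -0.385   0.0852] [ 0.4441 -0.3844]
scene frame [241.4 187.2] 89 [ 0.4348 -0.2309  0.1787] [ 0.4382 -0.2308]
scene frame [195.3 198. ] 95 [ 0.4541 -0.3897  0.1783] [ 0.4578 -0.3891]
scene frame [254.8 229.6] 105 [ 0.6322 -0.2061  0.1774] [ 0.6361 -0.2061]
scene frame [204.9 242.1] 113 [ 0.6526 -0.3655  0.1783] [ 0.6558 -0.365 ]
scene base [248.6 204.1] 16 [ 0.4341 -0.2162  0.0877] [ 0.4344 -0.2162]
scene base [242.4 208.3] 25 [ 0.4465 -0.2399  0.0841] [ 0.4501 -0.2397]
scene base [203.5 215.9] 29 [ 0.4568 -0.3787  0.0857] [ 0.459  -0.3784]
scene base [196.7 217.2] 26 [ 0.4579 -0.4026  0.0857] [ 0.46   -0.4022]
scene base [227.  233.2] 24 [ 0.5565 -0.302   0.0905] [ 0.5544 -0.3023]
scene base [227.  237.5] 21 [ 0.5759 -0.3035  0.0915] [ 0.5731 -0.3038]
scene base [257.7 248.4] 74 [ 0.6373 -0.2063  0.0842] [ 0.6403 -0.2063]
scene base [209.8 260.5] 79 [ 0.6563 -0.3661  0.0853] [ 0.6584 -0.3658]
```

View pics/c8.png

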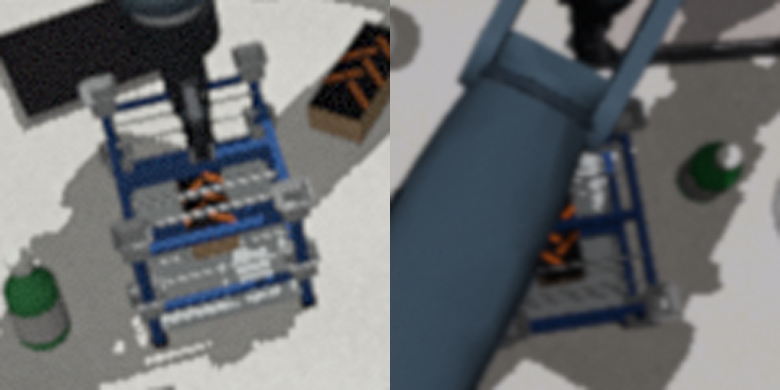

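The frame cups sit 94 mm above the base cups (94 expected), within 1 mm in x and y and level. The gripper is clear and high, and the block lies untouched beneath. Handing in.

```bash
python3 -c "
from bench import ctrl
print(ctrl.hand_in())"
```

```text
the job is handed in; nothing more can be done
None
```

The block is lying flat on the middle of the base's deck and the second frame is stacked on top with all four legs home. I handed the job in at about 23 s of robot time; it reports no verdict.

**Block:** I picked the 110 × 50 × 30 mm one; the other two measured about 150 × 66 × 43 mm. After release it lay inked side up, within about 3 mm of the deck's middle, top 91 mm above the table.

**Frame:** I gripped it by the centre bar, lifted it off the board, levelled it and lowered it until the wrist force showed the cups had its weight. Its cups ended up 94 mm above the base's cups, the exact height for home. They were within about 1 mm sideways of where the base's cups were at the start, and level within about 1 mm.

**Other checks:**
- **Base:** it had not moved after the block was placed. At the end most of its cups were hidden, so I judged its position from the frame standing on it.
- **Views:** the two cameras disagreed by about 2.5 mm in y at the base and up to about 5 mm at the frame. I used the average, and the fit went in cleanly. In the last top view the arm hid part of the frame, so the final figures come from the scene camera.
- **Other things on the table:** I saw nothing moved or tipped, but I did not measure each one at the end.

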